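# Transfer microscope objectives to the rack in the same order

### The arm

A 6-joint arm with a two-finger parallel gripper is mounted at the origin on the work surface. World frame = base frame: x ahead of the robot, y to its left, z up, the work surface at z = 0. Lengths are in m, angles in rad, forces in N, time in s.
With the tool pointing down it reaches from about 0.35 to 0.85 m from the base axis. Payload 8.1 kg.
Tool frame: the origin (TCP) lies on the mounting face of the last link; the fingertips stand 186 mm ahead of it and the grasp point (between the pads) lies 167 mm ahead of it (robot.finger_overhang is the distance from the TCP to the fingertips, in m); z points along the fingers, y is the line along which they close (so a half turn about z gives the same grasp; the last joint's range is limited). The gripper opens to 93 mm and grips with 3 to 60 N. Pads are 15 mm wide; open, the fingers measure 128 mm over their backs; the gripper's body (75 mm by 188 mm) begins 65 mm behind the grasp point.
Start: joints at [1.102, 0.13, 1.488, -0, 1.523, -0.085], TCP at [0.225, 0.556, 0.405] pointing down, gripper open.
Joint ranges: [-2.96, 2.96], [-0.89, 2.26], [0.02, 2.5], [-1.34, 4.48], [0, 2.73], [-2.66, 2.66]. Speed limits (rad/s): [2.39, 2.39, 2.79, 3.14, 3.14, 3.14].

### API

Orientations are given as a rotation vector (axis times angle).
In Python, from plant import readout, read_camera, get_calibration, job, robot gives the robot as it stands.
- The arm moves only by the shell command python3 -m handwheel 'ROWS' [FORCE]. ROWS is JSON, a list of rows, each a list of 5 numbers: the shift along the world's x, y, z in cm, then the turn about the world's z in rad, then the closure, from 0 (fully open) to 1 (shut). In form: [[tx, ty, tz, spin, gripper], ...]. A call has 1 to 10 rows; each row shifts and turns the commanded pose from where the row before left it; what a row does not reach is not made up. A row lasts 1/8 s, in which the tool goes at most 62.5 mm and 10.7 degrees, less where a joint would pass 70% of its speed; a pose out of reach is approached as far as the arm can. A call is refused whole if a number of a shift passes 6.25 or a number of a turn 0.188, either way. A call with a gripper value outside its range is refused whole. The fingers move at their own pace and stop on an object; FORCE is the grip in N (left out, the last holds). Time passes only in rows, so rows that do not move let the fingers close. It gives the time, the measured TCP pose, the force, the opening and the grip force at its end, in the units of the state.
- readout.read_state(): the state, without advancing time (a new reading comes with each control period).
- read_camera(name): name is "side" or "top"; returns the picture (480x640x3 uint8, red, green, blue); there is no depth.
- get_calibration(name): a dict with "fovy" (degrees; the focal length in pixels is half the picture's height over the tangent of half this angle, whatever the lens; pixels are square), "cx", "cy" (the principal point, pixels), "pose" (4x4, takes a point from camera to world coordinates). Camera axes: x right, y down, z forward; pixel columns grow to the right and rows downward; lengths in m; the calibration is good to about 2 mm. A picture is of the moment at which its call begins. get_calibration takes no time and is no camera call.
- job.close_job(): hands the job in; it is judged then, once.
The state is a dict: "t": time; "q": joint angles; "dq": joint speeds; "joint_torque": joint torques, N m; "tool_pos": TCP position; "orientation": TCP orientation; "force": force on the tool from outside, world axes, zero at the start; "wrist_torque": the same for the moment, N m; "opening": finger opening in m; "gripper_force": force on a finger pad.
Only numpy, scipy, OpenCV 4.12 (cv2) and the standard library are available. Lean on these libraries where they do the work, as an engineer would, in place of code of your own. Each camera call takes 0.05 s, during which the arm holds its last target. There are 200 camera calls.

### The job

Move the four microscope objectives from the wooden board into the black rack, one to a compartment, in the same order counted from the white-marked ends: the objective nearest the board's white bar goes into the compartment nearest the rack's white bar, and so on along the row. Keep them upright and set them down gently without dropping them, each standing on the floor of its compartment.

Things in the scene. Friction and masses are not known exactly. Their poses are not given: they have to be found in the camera images.
- lens_red: Microscope objective with a red collar: upright loose metal barrel, 28 mm diameter and straight from the bottom to 40 mm up (bright metal with dark grooves, red from 30 mm up), then a red cone to 44 mm and a steel nose 15 mm in diameter up to 48 mm. 85 to 170 g, flat bottom. Starts standing in the red base. Origin: centre of its underside, z up.
- lens_yellow: Microscope objective with a yellow collar: upright loose metal barrel, 28 mm diameter and straight from the bottom to 40 mm up (bright metal with dark grooves, yellow from 30 mm up), then a yellow cone to 44 mm and a steel nose 15 mm in diameter up to 53 mm. 85 to 170 g, flat bottom. Starts standing in the yellow base. Origin: centre of its underside, z up.
- lens_green: Microscope objective with a green collar: upright loose metal barrel, 28 mm diameter and straight from the bottom to 40 mm up (bright metal with dark grooves, green from 30 mm up), then a green cone to 44 mm and a steel nose 15 mm in diameter up to 58 mm. 85 to 170 g, flat bottom. Starts standing in the green base. Origin: centre of its underside, z up.
- lens_blue: Microscope objective with a blue collar: upright loose metal barrel, 28 mm diameter and straight from the bottom to 40 mm up (bright metal with dark grooves, blue from 30 mm up), then a blue cone to 44 mm and a steel nose 15 mm in diameter up to 63 mm. 85 to 170 g, flat bottom. Starts standing in the blue base. Origin: centre of its underside, z up.
- base_red: Red round shallow cup fixed on the wooden board, 46 mm outside, 36 mm inside, 9 mm high with a floor 5 mm thick. It stays put and shows where the red objective stood. Origin: centre of its underside.
- base_yellow: Yellow round shallow cup fixed on the wooden board, 46 mm outside, 36 mm inside, 9 mm high with a floor 5 mm thick. It stays put and shows where the yellow objective stood. Origin: centre of its underside.
- base_green: Green round shallow cup fixed on the wooden board, 46 mm outside, 36 mm inside, 9 mm high with a floor 5 mm thick. It stays put and shows where the green objective stood. Origin: centre of its underside.
- base_blue: Blue round shallow cup fixed on the wooden board, 46 mm outside, 36 mm inside, 9 mm high with a floor 5 mm thick. It stays put and shows where the blue objective stood. Origin: centre of its underside.
- board: Dark wooden board, fixed, 70 x 288 x 6 mm, holding the four bases in a row 60 mm apart, at y = +90, +30, -30 and -90 mm in its own frame. A white bar (44 x 12 mm, 12 mm high) on its top marks the +y end (y = +132 mm). Origin: centre of its underside; its y axis runs along the row towards the white bar, z up. It can lie at any yaw.
- rack: Fixed black plastic rack, 70 x 285 x 16 mm high, any yaw. Four open compartments in a row at y = +90, +30, -30, -90 mm in its own frame, each 60 (x) by 55 (y) mm inside; floor 5 mm above the underside, 5 mm walls up to 16 mm. A white bar (44 x 12 mm) on its solid +y end (y = +132 mm) marks that end. Origin: centre of its underside; y runs along the row towards the white bar, z up.

How it is judged:
By the outcome, as a careful person would: the job done as asked, in the order asked, and still so for the second after the job is handed in, with the robot touching nothing.
It also fails if it takes over 96 s, if anything falls off the work surface, if the arm or the gripper's body presses on something with over 40 N, if the wrist force passes 120 N, or if a joint passes its speed limit or range.

## Working session

There is one attempt and no reset: what is moved stays moved. The work goes in short steps, Python scripts to look and compute and a shell command to move; the robot and the scene stay as the last step left them, time stands still between calls to the robot, and variables do not carry over. Pictures are saved under pics/ and viewed, at most 14 in all, crops included, and the job is handed in when it is done.

```bash
mkdir -p pics; python3 - <<'E'
from plant import readout, read_camera, get_calibration, job, robot
import cv2,numpy as np
np.set_printoptions(precision=4,suppress=True)
for n in("side","top"):
    cv2.imwrite(f"pics/{n}0.png",read_camera(n)[:,:,::-1]); print(n,get_calibration(n))
print(readout.read_state())
E
```

```text
side {'fovy': 44.18930715854245, 'cx': 315.2930632122891, 'cy': 230.54358677074285, 'pose': array([[ 0.8242, -0.4146,  0.3856,  0.2429],
       [-0.5659, -0.6264,  0.5361, -0.4678],
       [ 0.0192, -0.6601, -0.7509,  0.6906],
       [ 0.    ,  0.    ,  0.    ,  1.    ]])}
top {'fovy': 43.63881542053155, 'cx': 318.6836826906041, 'cy': 233.5691548069799, 'pose': array([[-0.0083, -0.998 ,  0.0631,  0.5179],
       [-0.9999,  0.0087,  0.0065, -0.0116],
       [-0.007 , -0.0631, -0.998 ,  0.9619],
       [ 0.    ,  0.    ,  0.    ,  1.    ]])}
{'t': 0.1, 'q': array([ 1.1016,  0.1311,  1.4892, -0.    ,  1.523 , -0.0854]), 'dq': array([ 0.0011, -0.0003, -0.0018, -0.0004,  0.0003, -0.0002]), 'joint_torque': array([  0.0018, -56.1341, -49.3095,   0.077 ,   0.0291,   0.    ]), 'tool_pos': array([0.2246, 0.5562, 0.4038]), 'orientation': array([-0.5991, -3.0835,  0.0025]), 'force': array([ 0.0632, -0.1491, -0.2532]), 'wrist_torque': array([ 0.0236, -0.0012, -0.0112]), 'gripper_force': 0.0, 'opening': 0.09318232962903927}
```

View pics/top0.png

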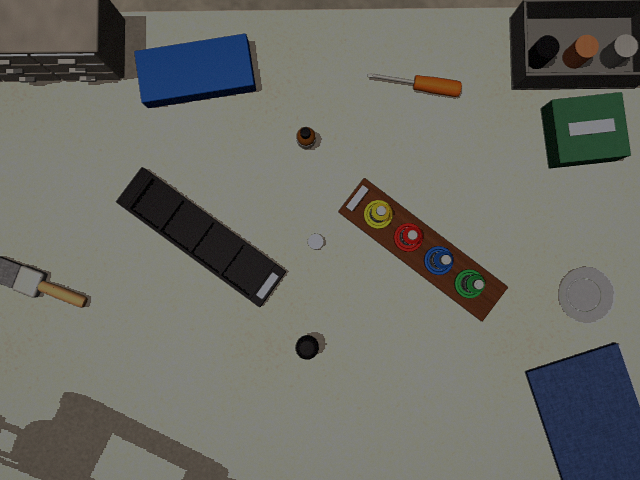

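View pics/side0.png

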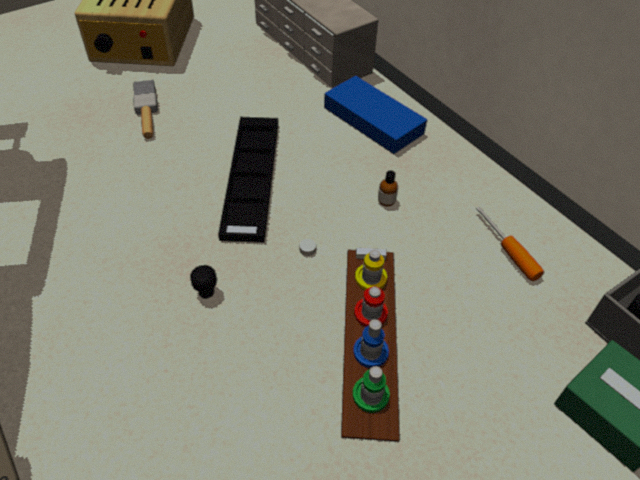

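Top view: the board's white bar is at about (357,198), then yellow (378,213), red (408,237), blue (439,261) and green (470,284). The rack's white bar is at (268,285), with the row running up-left to (150,190). Next I'll enlarge crops of both.

```bash
python3 - <<'E'
import cv2
t=cv2.imread("pics/top0.png");s=cv2.imread("pics/side0.png")
def c(im,x,y,w,h,k,n): cv2.imwrite(n,cv2.resize(cv2.convertScaleAbs(im[y:y+h,x:x+w],alpha=1.5,beta=15),None,fx=k,fy=k,interpolation=cv2.INTER_CUBIC))
c(t,330,170,190,150,4,"pics/tb.png");c(t,110,160,190,150,4,"pics/tr.png")
a=s[240:450,320:420];b=s[105:255,205:295]
c(s,320,240,100,200,3,"pics/sb.png");c(s,200,105,100,200,3,"pics/sr.png")
cv2.imwrite("pics/s2.png",cv2.hconcat([cv2.imread("pics/sb.png"),cv2.imread("pics/sr.png")]))
E
```

```text
(no output)
```

View pics/tb.png

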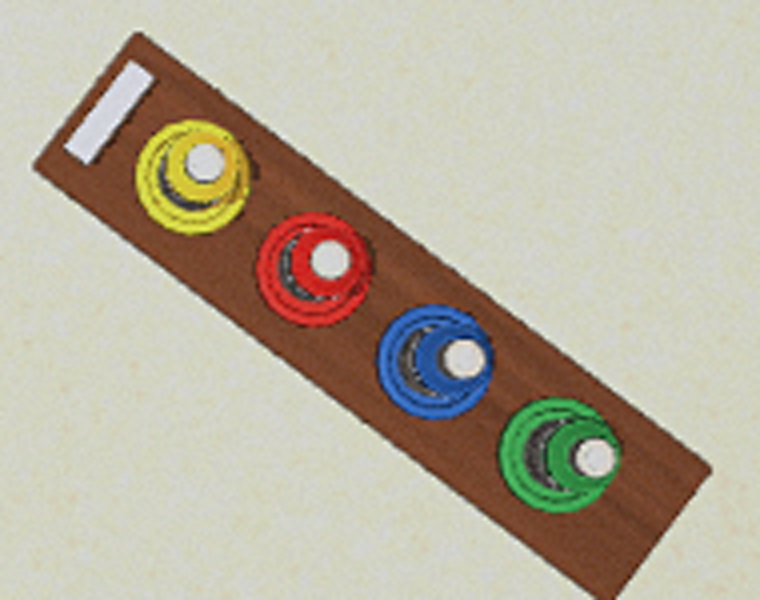

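View pics/tr.png

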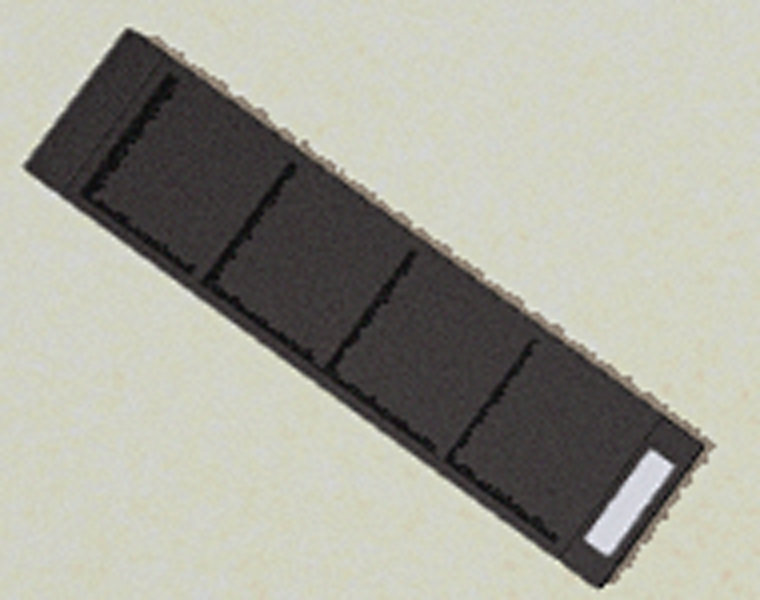

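View pics/s2.png

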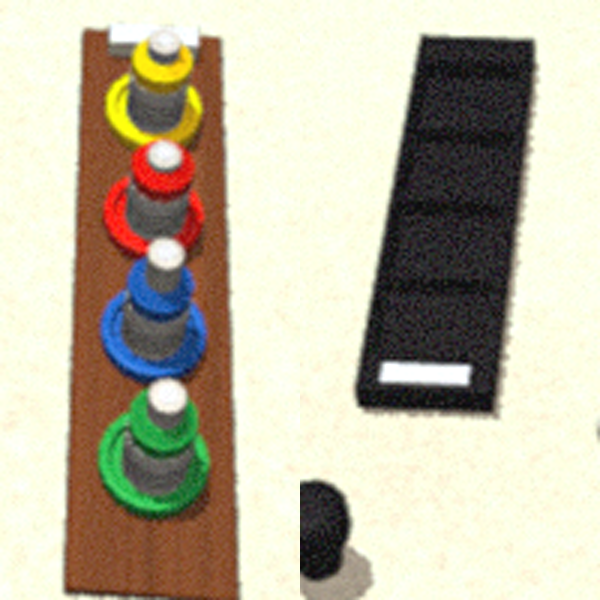

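The crops show the nose centres, the base rims and the rack corners and bar clearly. I'll triangulate those from both views.

```bash
cat > h.py <<'E'
import numpy as np
from plant import get_calibration
np.set_printoptions(precision=4,suppress=True)
def ray(n,u,v):
    c=get_calibration(n);f=240/np.tan(np.radians(c["fovy"])/2);P=c["pose"]
    d=P[:3,:3]@[(u-c["cx"])/f,(v-c["cy"])/f,1];return P[:3,3],d/np.linalg.norm(d)
def tri(a,b):
    (p,d),(q,e)=ray("top",*a),ray("side",*b)
    s=np.linalg.lstsq(np.c_[d,-e],q-p,rcond=None)[0];A,B=p+s[0]*d,q+s[1]*e
    return (A+B)/2,np.linalg.norm(A-B)
def onz(n,uv,z):
    p,d=ray(n,*uv);return p+d*(z-p[2])/d[2]
tb=lambda x,y,ox=330,oy=170:((x+.5)/4-.5+ox,(y+.5)/4-.5+oy)
tr=lambda x,y:tb(x,y,110,160)
sb=lambda x,y,ox=320,oy=240:((x+.5)/3-.5+ox,(y+.5)/3-.5+oy)
sr=lambda x,y:sb(x-300,y,200,105)
E
python3 - <<'E'
from h import *
T=dict(y=((206,161),(165,42)),r=((330,259),(166,154)),b=((464,359),(166,250)),g=((596,457),(167,394)))
B=dict(y=((193,177),(153,106)),r=((315,269),(154,213)),b=((435,361),(154,331)),g=((558,454),(154,460)))
Z=dict(y=.064,r=.059,b=.074,g=.069)
bs=[]
for k in T:
    print(k,"nose",*tri(tb(*T[k][0]),sb(*T[k][1])),"exp z",Z[k],"top@z",onz("top",tb(*T[k][0]),Z[k])[:2],"side@z",onz("side",sb(*T[k][1]),Z[k])[:2])
    b=onz("top",tb(*B[k][0]),.015);bs.append(b);print("  base",*tri(tb(*B[k][0]),sb(*B[k][1])),"exp .015 top@z",b[:2])
print("spacing",[np.linalg.norm(np.diff(bs,axis=0)[i]) for i in range(3)])
d=bs[0]-bs[3];print("board yaw(y axis ang)",np.arctan2(d[1],d[0]))
C=[((130,30),(421,38)),((25,166),(535,42)),((600,587),(496,404)),((705,444),(360,392)),((629,503),(425,373))]
R=[]
for a,b in C:
    p=onz("top",tr(*a),.016);R.append(p);print("rack",*tri(tr(*a),sr(*b)),"top@.016",p[:2])
R=np.array(R);m=R[:4].mean(0);d=(R[2]+R[3]-R[0]-R[1])/2
print("len",np.linalg.norm(d),"wid",np.linalg.norm(R[0]-R[1]),np.linalg.norm(R[2]-R[3]),"centre",m[:2],"ang",np.arctan2(d[1],d[0]))
u=d/np.linalg.norm(d);print("bar along",(R[4]-m)@u)
for y in(.09,.03,-.03,-.09):print("comp",(m+u*y)[:2])
E
```

```text
y nose [ 0.6093 -0.0998  0.0634] 0.0006964003824296682 exp z 0.064 top@z [ 0.6095 -0.0999] side@z [ 0.6086 -0.1   ]
  base [ 0.608  -0.0993  0.0154] 0.00043677003739406057 exp .015 top@z [ 0.6082 -0.0995]
r nose [ 0.5727 -0.1467  0.059 ] 0.00040155320422052766 exp z 0.059 top@z [ 0.5725 -0.1465] side@z [ 0.5728 -0.1468]
  base [ 0.5712 -0.1471  0.0147] 0.0002618013967545128 exp .015 top@z [ 0.5713 -0.1471]
b nose [ 0.5342 -0.1928  0.0758] 0.0003242491485067189 exp z 0.074 top@z [ 0.5342 -0.1931] side@z [ 0.5353 -0.1921]
  base [ 0.5345 -0.1941  0.0127] 0.00013550957416407424 exp .015 top@z [ 0.5345 -0.1937]
g nose [ 0.4974 -0.2418  0.0697] 0.0005429729007179485 exp z 0.069 top@z [ 0.4976 -0.2422] side@z [ 0.4974 -0.2414]
  base [ 0.4975 -0.2416  0.013 ] 0.0003117348851789211 exp .015 top@z [ 0.4976 -0.2412]
spacing [np.float64(0.060281861759249246), np.float64(0.05932360478452821), np.float64(0.06016305136617039)]
board yaw(y axis ang) 0.908292530770785
rack [0.6526 0.2844 0.0319] 0.06773539110474745 top@.016 [0.6864 0.2754]
rack [0.659  0.2949 0.019 ] 0.06790907271813576 top@.016 [0.6322 0.3167]
rack [0.4921 0.0683 0.0104] 0.0699477608055423 top@.016 [0.4639 0.0883]
rack [0.4892 0.0589 0.0315] 0.0662564017492364 top@.016 [0.5196 0.0468]
rack [0.4967 0.0766 0.0182] 0.00016400200926739158 top@.016 [0.4967 0.0768]
len 0.28335015603541264 wid 0.06810251873767167 0.06945081915592942 centre [0.5755 0.1818] ang -2.203276647899104
bar along 0.1312879239189714
comp [0.5223 0.1092]
comp [0.5578 0.1576]
comp [0.5933 0.206 ]
comp [0.6287 0.2544]
```

The measurements agree with the text: noses 59/63/70/76 mm high, base rims about 15 mm, base spacing 60 mm, and the rack bar at 18 mm. My side-view rack corners were paired the wrong way round, so I use the top-view ones. They give 283 x 69 mm, which fits.

I'll grip across the row at tool yaw about -0.65 (spin -1.84), with the grasp point 46 mm up. That keeps the fingertips above the rack walls when I place.

```bash
python3 -m handwheel '[[1.9,-3.3,-0.4,-0.184,0],[1.9,-3.3,-0.4,-0.184,0],[1.9,-3.3,-0.4,-0.184,0],[1.9,-3.3,-0.4,-0.184,0],[1.9,-3.3,-0.4,-0.184,0],[1.9,-3.3,-0.4,-0.184,0],[1.9,-3.3,-0.4,-0.184,0],[1.9,-3.3,-0.4,-0.184,0],[1.9,-3.3,-0.4,-0.184,0],[1.9,-3.3,-0.4,-0.184,0]]' 20
python3 -m handwheel '[[1.9,-3.3,-0.5,0,0],[1.9,-3.3,-0.5,0,0],[1.9,-3.3,-0.5,0,0],[1.9,-3.3,-0.5,0,0],[1.9,-3.3,-0.5,0,0],[1.9,-3.3,-0.5,0,0],[1.9,-3.3,-0.5,0,0],[1.9,-3.3,-0.5,0,0],[1.9,-3.3,-0.5,0,0],[0,0,0,0,0]]' 20
python3 - <<'E'
from h import *
from plant import readout
from scipy.spatial.transform import Rotation as R
s=readout.read_state();y=R.from_rotvec(s["orientation"]).as_matrix();print(s["t"],s["tool_pos"],s["q"],np.arctan2(y[1,1],y[0,1]),y[:,2])
# re-paired rack corners
C=[((130,30),(535,42)),((25,166),(421,38)),((600,587),(360,392)),((705,444),(496,404))]
P=[]
for a,b in C: p,e=tri(tr(*a),sr(*b));P.append(p);print(p,e)
print(np.mean(P,0))
E
```

```text
t: 1.35
tool_pos: [0.415, 0.2252, 0.3643]
orientation: [-2.821, -1.383, 0.001]
force: [0.3, 0.5, -0.3]
opening: 0.0932
gripper_force: 0.0
t: 2.6
tool_pos: [0.5859, -0.0727, 0.3185]
orientation: [-2.818, -1.387, 0.002]
force: [-0.9, 1.0, 0.7]
opening: 0.0932
gripper_force: 0.0
2.6 [ 0.5859 -0.0727  0.3185] [-0.2102  0.1608  1.6142 -0.0005  1.3682  0.4457] -0.6558021751133896 [-0.0016 -0.0001 -1.    ]
[0.6866 0.2756 0.0153] 0.00014810085834455287
[0.6319 0.3177 0.014 ] 0.001161975864016157
[0.4644 0.0882 0.013 ] 0.0014967344982012348
[0.5198 0.0472 0.0079] 0.00032508273425422673
[0.5757 0.1822 0.0126]
```

```bash
python3 -m handwheel '[[1.2,-1.36,0,0,0],[1.13,-1.36,0,0,0],[0,0,-2,0,0],[0,0,-2.5,0,0],[0,0,-2.5,0,0],[0,0,-2,0,0],[0,0,-1.5,0,0],[0,0,0,0,0],[0,0,0,0,0]]' 20
```

```text
t: 3.72
tool_pos: [0.6094, -0.0979, 0.2156]
orientation: [2.816, 1.391, 0.002]
force: [0.7, 0.3, 0.1]
opening: 0.0928
gripper_force: 0.0
```

```bash
python3 - <<'E'
from plant import read_camera
import cv2
a=cv2.resize(read_camera("side")[200:320,310:470,::-1],None,fx=2.5,fy=2.5);b=cv2.resize(read_camera("top")[150:270,310:470,::-1],None,fx=2.5,fy=2.5)
cv2.imwrite("pics/g1.png",cv2.convertScaleAbs(cv2.hconcat([a,b]),alpha=1.5))
E
```

```text
(no output)
```

View pics/g1.png

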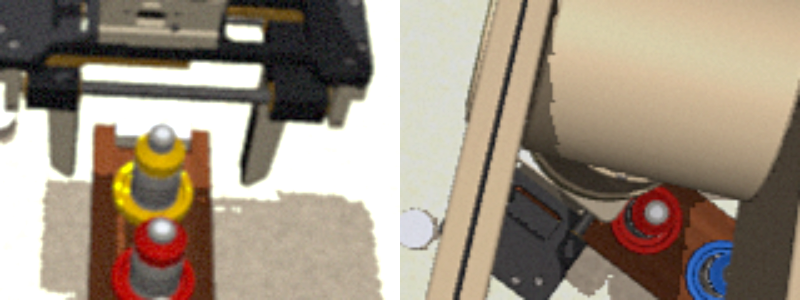

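The crop shows the fingers straddling the yellow lens evenly: tips at (65,175) and (250,180), lens at (158,180). I'll trim the pose and close.

```bash
python3 -m handwheel '[[0,-0.2,-0.3,0,0],[0,0,0,0,0.4],[0,0,0,0,0.6],[0,0,0,0,0.8],[0,0,0,0,0.8],[0,0,0,0,0.8],[0,0,0,0,0.8],[0,0,0,0,0.8]]' 20
```

```text
t: 4.82
tool_pos: [0.6089, -0.0998, 0.2117]
orientation: [-2.816, -1.392, 0.0]
force: [-0.3, -0.6, 0.6]
opening: 0.0276
gripper_force: 14.9
```

```bash
python3 -m handwheel '[[0,0,0.5,0,0.8],[0,0,1.5,0,0.8],[0,0,2,0,0.8],[0,0,2,0,0.8],[0,0,2,0,0.8],[-0.5,1.2,0,0,0.8],[-1,2.4,0,0,0.8],[-1.3,3.1,0,0,0.8],[-1.3,3.1,0,0,0.8]]' 20
python3 -m handwheel '[[-1.3,3.1,0,0,0.8],[-1.3,3.1,0,0,0.8],[-1,2.4,0,0,0.8],[-0.7,1.7,0,0,0.8],[-0.27,0.8,0,0,0.8],[0,0,0,0,0.8],[0,0,0,0,0.8]]' 20
```

```text
t: 5.95
tool_pos: [0.5668, -0.0003, 0.2908]
orientation: [-2.816, -1.391, 0.002]
force: [0.3, -0.1, -1.6]
opening: 0.0275
gripper_force: 20.0
t: 6.82
tool_pos: [0.5225, 0.1086, 0.2917]
orientation: [2.817, 1.391, -0.0]
force: [-0.2, 0.2, -2.0]
opening: 0.0273
gripper_force: 20.0
```

```bash
python3 -m handwheel '[[0,0,-1.5,0,0.8],[0,0,-2,0,0.8],[0,0,-2,0,0.8],[0,0,-1.5,0,0.8],[0,0,-0.8,0,0.8],[0,0,-0.3,0,0.8],[0,0,0,0,0.8],[0,0,0,0,0.8]]' 20
python3 -m handwheel '[[0,0,-0.1,0,0.8],[0,0,-0.1,0,0.8],[0,0,0,0,0.8]]' 20
```

```text
t: 7.82
tool_pos: [0.5227, 0.1092, 0.2115]
orientation: [2.816, 1.391, 0.002]
force: [0.3, -0.9, -0.6]
opening: 0.0277
gripper_force: 20.0
t: 8.2
tool_pos: [0.5222, 0.1092, 0.2087]
orientation: [-2.817, -1.392, 0.0]
force: [-0.1, -0.2, -2.2]
opening: 0.0274
gripper_force: 20.0
```

```bash
python3 -m handwheel '[[0,0,-0.1,0,0.8],[0,0,-0.1,0,0.8],[0,0,0,0,0.8]]' 20
python3 -m handwheel '[[0,0,-0.1,0,0.8],[0,0,0,0,0.8],[0,0,0,0,0.8]]' 20
```

```text
t: 8.57
tool_pos: [0.5222, 0.1091, 0.2066]
orientation: [-2.816, -1.392, 0.0]
force: [0.1, 0.5, -0.9]
opening: 0.0279
gripper_force: 20.0
t: 8.95
tool_pos: [0.5222, 0.1092, 0.2057]
orientation: [-2.817, -1.392, 0.0]
force: [0.5, -0.4, -1.5]
opening: 0.0275
gripper_force: 20.0
```

```bash
python3 -m handwheel '[[0,0,-0.05,0,0.8],[0,0,0,0,0.8],[0,0,0,0,0.8]]' 20
python3 -m handwheel '[[0,0,-0.05,0,0.8],[0,0,0,0,0.8],[0,0,0,0,0.8]]' 20
```

```text
t: 9.32
tool_pos: [0.5223, 0.1092, 0.2057]
orientation: [-2.816, -1.392, -0.0]
force: [-3.8, 0.1, 5.2]
opening: 0.0276
gripper_force: 20.0
t: 9.7
tool_pos: [0.5223, 0.1092, 0.2056]
orientation: [2.817, 1.392, -0.0]
force: [-5.4, -0.6, 9.1]
opening: 0.0277
gripper_force: 20.0
```

Contact came at TCP z 0.2057, as expected. Releasing, then on to red.

```bash
python3 -m handwheel '[[0,0,0.05,0,0.8],[0,0,0,0,0.65],[0,0,0,0,0.5],[0,0,0,0,0.2],[0,0,0,0,0],[0,0,0,0,0],[0,0,1,0,0],[0,0,2.5,0,0],[0,0,3,0,0],[0,0,3,0,0]]' 20
python3 -m handwheel '[[0.3,-1.5,0.5,0,0],[0.7,-3.7,0,0,0],[0.7,-3.7,0,0,0],[0.7,-3.7,0,0,0],[0.7,-3.7,0,0,0],[0.7,-3.7,0,0,0],[0.7,-3.1,0,0,0],[0.55,-2.5,0,0,0],[0,0,0,0,0],[0,0,0,0,0]]' 20
python3 - <<'E'
from plant import read_camera
import cv2
a=cv2.resize(read_camera("side")[90:290,190:430,::-1],None,fx=2,fy=2);cv2.imwrite("pics/r1.png",cv2.convertScaleAbs(a,alpha=1.8))
E
```

```text
t: 10.95
tool_pos: [0.5222, 0.1092, 0.3019]
orientation: [2.816, 1.392, 0.001]
force: [-0.1, -1.0, -0.9]
opening: 0.0933
gripper_force: 0.0
t: 12.2
tool_pos: [0.5723, -0.1468, 0.3044]
orientation: [-2.816, -1.39, 0.001]
force: [-0.0, 0.4, -0.2]
opening: 0.093
gripper_force: 0.0
```

View pics/r1.png

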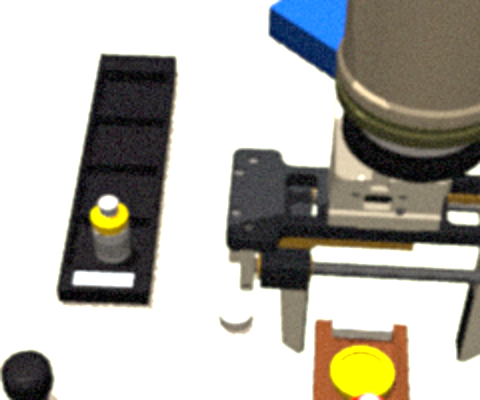

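The yellow lens stands upright in the compartment nearest the white bar (crop (110,230)). The gripper is now over red.

```bash
python3 -m handwheel '[[0,0,-1.5,0,0],[0,0,-2.5,0,0],[0,0,-2.5,0,0],[0,0,-1.5,0,0],[0,0,-1,0,0],[0,0,-0.3,0,0],[0,0,0,0,0],[0,0,0,0,0]]' 20
python3 -m handwheel '[[0,0,0,0,0.4],[0,0,0,0,0.6],[0,0,0,0,0.8],[0,0,0,0,0.8],[0,0,0,0,0.8],[0,0,0,0,0.8],[0,0,0,0,0.8]]' 20
```

```text
t: 13.25
tool_pos: [0.5732, -0.147, 0.2132]
orientation: [2.816, 1.391, 0.002]
force: [-0.7, 0.5, 0.3]
opening: 0.0931
gripper_force: 0.0
t: 14.12
tool_pos: [0.5727, -0.1468, 0.2122]
orientation: [-2.816, -1.392, 0.0]
force: [0.2, -0.5, 0.3]
opening: 0.0274
gripper_force: 14.8
```

```bash
python3 -m handwheel '[[0,0,0.5,0,0.8],[0,0,1.5,0,0.8],[0,0,2,0,0.8],[0,0,2.5,0,0.8],[0,0,2,0,0.8],[0,0,0.5,0,0.8]]' 20
python3 -m handwheel '[[-0.15,1.5,0,0,0.8],[-0.15,3,0,0,0.8],[-0.15,4,0,0,0.8],[-0.15,4,0,0,0.8],[-0.15,4,0,0,0.8],[-0.15,4,0,0,0.8],[-0.15,4,0,0,0.8],[-0.15,3,0,0,0.8],[-0.15,2,0,0,0.8],[-0.15,0.9,0,0,0.8]]' 20
python3 -m handwheel '[[0,0,0,0,0.8],[0,0,-1.5,0,0.8],[0,0,-2,0,0.8],[0,0,-2,0,0.8],[0,0,-2,0,0.8],[0,0,-1,0,0.8],[0,0,-0.4,0,0.8],[0,0,0,0,0.8],[0,0,0,0,0.8]]' 20
```

```text
t: 14.88
tool_pos: [0.5735, -0.1471, 0.3051]
orientation: [2.814, 1.39, 0.005]
force: [-0.4, 0.8, -1.8]
opening: 0.0276
gripper_force: 20.0
t: 16.12
tool_pos: [0.5571, 0.1583, 0.3014]
orientation: [-2.815, -1.393, 0.002]
force: [0.1, 0.3, -1.0]
opening: 0.0273
gripper_force: 20.0
t: 17.25
tool_pos: [0.5582, 0.1573, 0.2142]
orientation: [2.816, 1.392, 0.002]
force: [0.6, -0.1, -0.9]
opening: 0.0275
gripper_force: 20.0
```

```bash
python3 -m handwheel '[[0,0,-0.3,0,0.8],[0,0,-0.2,0,0.8],[0,0,-0.1,0,0.8],[0,0,0,0,0.8],[0,0,0,0,0.8]]' 20
python3 -m handwheel '[[0,0,-0.05,0,0.8],[0,0,0,0,0.8],[0,0,0,0,0.8]]' 20
```

```text
t: 17.88
tool_pos: [0.5578, 0.1572, 0.2073]
orientation: [2.817, 1.392, 0.0]
force: [0.3, 0.4, -1.2]
opening: 0.0275
gripper_force: 20.0
t: 18.25
tool_pos: [0.5577, 0.1572, 0.2067]
orientation: [-2.817, -1.392, 0.0]
force: [-0.2, 0.7, -0.5]
opening: 0.0274
gripper_force: 20.0
```

```bash
python3 -m handwheel '[[0,0,-0.05,0,0.8],[0,0,0,0,0.8],[0,0,0,0,0.8]]' 20
python3 -m handwheel '[[0,0,-0.05,0,0.8],[0,0,0,0,0.8],[0,0,0,0,0.8]]' 20
```

```text
t: 18.62
tool_pos: [0.5577, 0.1572, 0.2062]
orientation: [-2.817, -1.392, 0.0]
force: [0.4, -0.7, -0.5]
opening: 0.0278
gripper_force: 20.0
t: 19.0
tool_pos: [0.5578, 0.1572, 0.2062]
orientation: [2.817, 1.392, 0.0]
force: [-4.1, -0.5, 5.4]
opening: 0.0275
gripper_force: 20.0
```

```bash
python3 -m handwheel '[[0,0,0,0,0.65],[0,0,0,0,0.5],[0,0,0,0,0.2],[0,0,0,0,0],[0,0,0,0,0],[0,0,1,0,0],[0,0,2.5,0,0],[0,0,3,0,0],[0,0,3,0,0],[0,0,0.5,0,0]]' 20
python3 -m handwheel '[[-0.23,-2,0,0,0],[-0.23,-4,0,0,0],[-0.23,-4,0,0,0],[-0.23,-4,0,0,0],[-0.23,-4,0,0,0],[-0.23,-4,0,0,0],[-0.23,-4,0,0,0],[-0.23,-4,0,0,0],[-0.23,-3,0,0,0],[-0.23,-2,0,0,0]]' 20
python3 -m handwheel '[[0,0,0,0,0],[0,0,0,0,0]]' 20
python3 - <<'E'
from plant import read_camera
import cv2
a=cv2.resize(read_camera("side")[90:350,190:430,::-1],None,fx=2,fy=2);cv2.imwrite("pics/r2.png",cv2.convertScaleAbs(a,alpha=1.5))
E
```

```text
t: 20.25
tool_pos: [0.5588, 0.1574, 0.3092]
orientation: [2.815, 1.391, 0.008]
force: [0.8, -0.7, 1.0]
opening: 0.0929
gripper_force: 0.0
t: 21.5
tool_pos: [0.5333, -0.1948, 0.3039]
orientation: [-2.816, -1.388, 0.003]
force: [-0.3, -0.6, 0.1]
opening: 0.0928
gripper_force: 0.0
t: 21.75
tool_pos: [0.5345, -0.1923, 0.3052]
orientation: [-2.816, -1.391, 0.001]
force: [0.1, -0.4, -0.3]
opening: 0.0935
gripper_force: 0.0
```

View pics/r2.png

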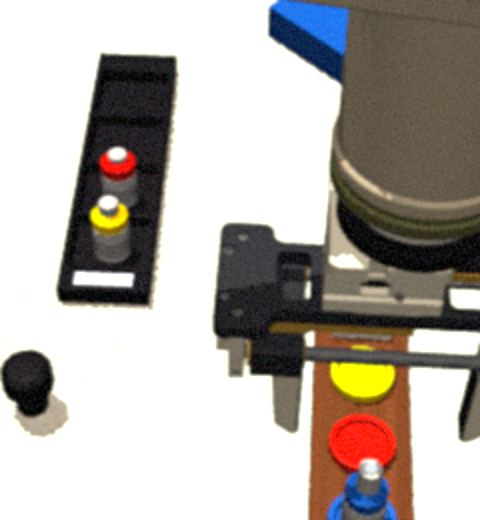

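Red stands upright next to yellow, at (118,178). Blue is next, under the gripper.

```bash
python3 -m handwheel '[[0,0,-1.5,0,0],[0,0,-2.5,0,0],[0,0,-2.5,0,0],[0,0,-1.5,0,0],[0,0,-1,0,0],[0,0,-0.3,0,0],[0,0,0,0,0],[0,0,0,0,0]]' 20
python3 -m handwheel '[[0,0,0,0,0.4],[0,0,0,0,0.6],[0,0,0,0,0.8],[0,0,0,0,0.8],[0,0,0,0,0.8],[0,0,0,0,0.8],[0,0,0,0,0.8]]' 20
```

```text
t: 22.8
tool_pos: [0.5352, -0.1931, 0.2136]
orientation: [2.816, 1.391, 0.001]
force: [0.2, -0.2, -0.5]
opening: 0.0932
gripper_force: 0.0
t: 23.68
tool_pos: [0.5347, -0.1928, 0.2127]
orientation: [-2.816, -1.392, 0.0]
force: [0.3, 0.8, 0.4]
opening: 0.0276
gripper_force: 14.9
```

```bash
python3 -m handwheel '[[0,0,0.5,0,0.8],[0,0,1.5,0,0.8],[0,0,2,0,0.8],[0,0,2.5,0,0.8],[0,0,2,0,0.8],[0,0,0.5,0,0.8]]' 20
python3 -m handwheel '[[0.58,2,0,0,0.8],[0.58,4.5,0,0,0.8],[0.58,4.5,0,0,0.8],[0.58,4.5,0,0,0.8],[0.59,4.5,0,0,0.8],[0.59,4.5,0,0,0.8],[0.59,4.5,0,0,0.8],[0.59,4.5,0,0,0.8],[0.59,3.9,0,0,0.8],[0.59,2.5,0,0,0.8]]' 20
python3 -m handwheel '[[0,0,0,0,0.8],[0,0,0,0,0.8],[0,0,-1.5,0,0.8],[0,0,-2,0,0.8],[0,0,-2,0,0.8],[0,0,-2,0,0.8],[0,0,-1,0,0.8],[0,0,-0.4,0,0.8],[0,0,0,0,0.8],[0,0,0,0,0.8]]' 20
```

```text
t: 24.42
tool_pos: [0.5355, -0.1931, 0.3056]
orientation: [2.814, 1.39, 0.004]
force: [-0.4, -0.4, -2.0]
opening: 0.0276
gripper_force: 20.0
t: 25.68
tool_pos: [0.5923, 0.2093, 0.3011]
orientation: [-2.814, -1.394, 0.004]
force: [0.1, 0.7, -0.8]
opening: 0.0276
gripper_force: 20.0
t: 26.92
tool_pos: [0.5938, 0.2063, 0.2147]
orientation: [2.816, 1.392, 0.002]
force: [0.1, -0.7, -1.4]
opening: 0.0279
gripper_force: 20.0
```

```bash
python3 -m handwheel '[[0,0,-0.3,0,0.8],[0,0,-0.2,0,0.8],[0,0,-0.15,0,0.8],[0,0,0,0,0.8],[0,0,0,0,0.8]]' 20
python3 -m handwheel '[[0,0,-0.05,0,0.8],[0,0,0,0,0.8],[0,0,0,0,0.8]]' 20
```

```text
t: 27.55
tool_pos: [0.5934, 0.2062, 0.2072]
orientation: [-2.817, -1.392, 0.0]
force: [-0.1, 0.0, -1.6]
opening: 0.0276
gripper_force: 20.0
t: 27.92
tool_pos: [0.5933, 0.2062, 0.2067]
orientation: [-2.817, -1.392, 0.0]
force: [1.1, 0.3, -1.5]
opening: 0.0278
gripper_force: 20.0
```

```bash
python3 -m handwheel '[[0,0,-0.05,0,0.8],[0,0,0,0,0.8],[0,0,0,0,0.8]]' 20
```

```text
t: 28.3
tool_pos: [0.5934, 0.2062, 0.2067]
orientation: [2.817, 1.392, 0.0]
force: [-2.9, -1.9, 5.6]
opening: 0.0272
gripper_force: 20.0
```

```bash
python3 -m handwheel '[[0,0,0,0,0.65],[0,0,0,0,0.5],[0,0,0,0,0.2],[0,0,0,0,0],[0,0,0,0,0],[0,0,1,0,0],[0,0,2.5,0,0],[0,0,3,0,0],[0,0,3,0,0],[0,0,0.5,0,0]]' 20
python3 -m handwheel '[[-0.96,-2.4,0,0,0],[-0.96,-5,0,0,0],[-0.96,-5,0,0,0],[-0.96,-5,0,0,0],[-0.96,-5,0,0,0],[-0.96,-5,0,0,0],[-0.96,-5,0,0,0],[-0.96,-5,0,0,0],[-0.96,-5,0,0,0],[-0.96,-2.4,0,0,0]]' 20
python3 -m handwheel '[[0,0,0,0,0],[0,0,0,0,0],[0,0,0,0,0]]' 20
python3 - <<'E'
from plant import read_camera
import cv2
a=cv2.resize(read_camera("side")[90:390,190:430,::-1],None,fx=2,fy=2);cv2.imwrite("pics/r3.png",cv2.convertScaleAbs(a,alpha=1.5))
E
```

```text
t: 29.55
tool_pos: [0.5944, 0.2065, 0.3099]
orientation: [2.816, 1.391, 0.009]
force: [0.5, 0.1, -0.3]
opening: 0.093
gripper_force: 0.0
t: 30.8
tool_pos: [0.4963, -0.2441, 0.3052]
orientation: [-2.817, -1.388, 0.001]
force: [-0.0, -0.3, -0.3]
opening: 0.0928
gripper_force: 0.0
t: 31.18
tool_pos: [0.4976, -0.2408, 0.3059]
orientation: [-2.815, -1.393, 0.0]
force: [0.5, 0.4, -0.0]
opening: 0.0928
gripper_force: 0.0
```

View pics/r3.png

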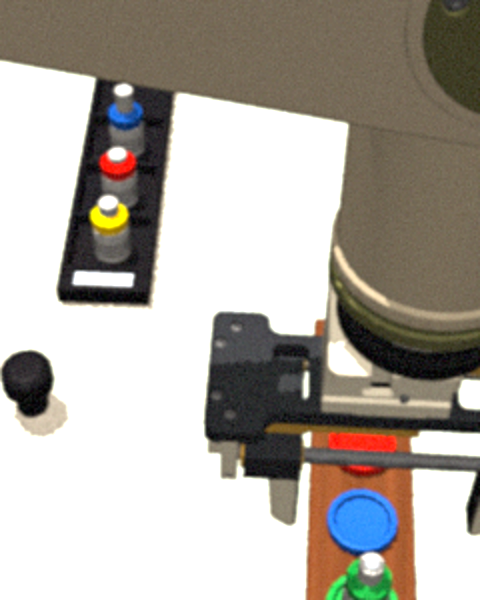

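Blue stands upright in the third compartment, at (125,125). Green is next.

```bash
python3 -m handwheel '[[0,-0.1,-1.5,0,0],[0,0,-2.5,0,0],[0,0,-2.5,0,0],[0,0,-1.5,0,0],[0,0,-1,0,0],[0,0,-0.35,0,0],[0,0,0,0,0],[0,0,0,0,0]]' 20
python3 -m handwheel '[[0,0,0,0,0.4],[0,0,0,0,0.6],[0,0,0,0,0.8],[0,0,0,0,0.8],[0,0,0,0,0.8],[0,0,0,0,0.8],[0,0,0,0,0.8]]' 20
```

```text
t: 32.22
tool_pos: [0.4977, -0.2431, 0.2136]
orientation: [2.815, 1.391, 0.001]
force: [0.1, -0.5, -0.5]
opening: 0.0932
gripper_force: 0.0
t: 33.1
tool_pos: [0.4973, -0.2428, 0.2127]
orientation: [-2.816, -1.392, 0.0]
force: [0.0, -1.5, 0.4]
opening: 0.0276
gripper_force: 14.8
```

```bash
python3 -m handwheel '[[0,0,0.5,0,0.8],[0,0,1.5,0,0.8],[0,0,2,0,0.8],[0,0,2.5,0,0.8],[0,0,2,0,0.8],[0,0,0.5,0,0.8]]' 20
python3 -m handwheel '[[1.1,2,0,0,0.8],[1.1,4.5,0,0,0.8],[1.1,4.5,0,0,0.8],[1.1,4.5,0,0,0.8],[1.1,4.5,0,0,0.8],[1.1,4.5,0,0,0.8],[1.1,4.5,0,0,0.8],[1.1,4.5,0,0,0.8],[1.1,4.5,0,0,0.8],[1.1,4.5,0,0,0.8]]' 20
python3 -m handwheel '[[1.1,4.2,0,0,0.8],[1.04,3,0,0,0.8],[0,0,0,0,0.8],[0,0,0,0,0.8],[0,0,0,0,0.8]]' 20
```

```text
t: 33.85
tool_pos: [0.498, -0.2432, 0.3055]
orientation: [2.813, 1.39, 0.003]
force: [0.1, -0.4, -0.9]
opening: 0.0275
gripper_force: 20.0
t: 35.1
tool_pos: [0.6073, 0.1836, 0.302]
orientation: [-2.816, -1.391, 0.002]
force: [1.6, -0.1, -0.8]
opening: 0.0277
gripper_force: 20.0
t: 35.72
tool_pos: [0.6286, 0.253, 0.3025]
orientation: [2.817, 1.39, -0.001]
force: [-0.1, -0.2, 0.5]
opening: 0.0273
gripper_force: 20.0
```

```bash
python3 -m handwheel '[[0,0.1,-1.5,0,0.8],[0,0,-2,0,0.8],[0,0,-2,0,0.8],[0,0,-2,0,0.8],[0,0,-1,0,0.8],[0,0,-0.4,0,0.8],[0,0,0,0,0.8],[0,0,0,0,0.8]]' 20
python3 -m handwheel '[[0,0,-0.3,0,0.8],[0,0,-0.2,0,0.8],[0,0,-0.1,0,0.8],[0,0,0,0,0.8],[0,0,0,0,0.8]]' 20
```

```text
t: 36.72
tool_pos: [0.6292, 0.2554, 0.2148]
orientation: [2.816, 1.392, 0.003]
force: [0.5, -0.0, -0.1]
opening: 0.0277
gripper_force: 20.0
t: 37.35
tool_pos: [0.6288, 0.2551, 0.2078]
orientation: [2.817, 1.392, 0.0]
force: [-0.8, -0.1, -0.7]
opening: 0.0275
gripper_force: 20.0
```

```bash
python3 -m handwheel '[[0,0,-0.05,0,0.8],[0,0,0,0,0.8],[0,0,-0.05,0,0.8],[0,0,0,0,0.8],[0,0,0,0,0.8]]' 20
python3 -m handwheel '[[0,0,-0.05,0,0.8],[0,0,0,0,0.8],[0,0,0,0,0.8]]' 20
```

```text
t: 37.98
tool_pos: [0.6288, 0.2552, 0.2067]
orientation: [-2.817, -1.392, -0.0]
force: [0.1, -0.4, -0.7]
opening: 0.0273
gripper_force: 20.0
t: 38.35
tool_pos: [0.6288, 0.2552, 0.2067]
orientation: [2.817, 1.392, 0.0]
force: [-2.7, -0.2, 6.3]
opening: 0.0276
gripper_force: 20.0
```

Contact. Releasing and backing away for a check.

```bash
python3 -m handwheel '[[0,0,0,0,0.65],[0,0,0,0,0.5],[0,0,0,0,0.2],[0,0,0,0,0],[0,0,0,0,0],[0,0,1,0,0],[0,0,2.5,0,0],[0,0,3,0,0],[0,0,3,0,0],[0,0,0.5,0,0]]' 20
python3 -m handwheel '[[-0.9,-3,0,0,0],[-1.2,-4,0,0,0],[-1.2,-4,0,0,0],[-1.2,-4,0,0,0],[-1.2,-4,0,0,0],[-1.2,-4,0,0,0],[-1.2,-4,0,0,0],[-1.2,-4,0,0,0],[-1.2,-4,0,0,0],[-1.2,-4,0,0,0]]' 20
python3 -m handwheel '[[-0.5,-3,1,0,0],[-0.5,-3,1,0,0],[0,0,0,0,0],[0,0,0,0,0]]' 20
python3 - <<'E'
from plant import read_camera
import cv2
a=cv2.resize(read_camera("side")[70:270,170:330,::-1],None,fx=2.5,fy=2.5);b=cv2.resize(read_camera("top")[140:340,100:260+40,::-1],None,fx=2,fy=2)
b=cv2.copyMakeBorder(b,0,100,0,0,0)
cv2.imwrite("pics/f.png",cv2.convertScaleAbs(cv2.hconcat([a,b]),alpha=1.6))
E
```

```text
t: 39.6
tool_pos: [0.6298, 0.2555, 0.3102]
orientation: [2.816, 1.391, 0.009]
force: [1.2, -0.4, 0.5]
opening: 0.0928
gripper_force: 0.0
t: 40.85
tool_pos: [0.5109, -0.1359, 0.3052]
orientation: [-2.816, -1.391, 0.001]
force: [0.4, 0.2, 0.2]
opening: 0.0927
gripper_force: 0.0
t: 41.35
tool_pos: [0.5015, -0.1944, 0.3252]
orientation: [-2.816, -1.39, 0.001]
force: [0.6, 0.8, -0.2]
opening: 0.0932
gripper_force: 0.0
```

View pics/f.png

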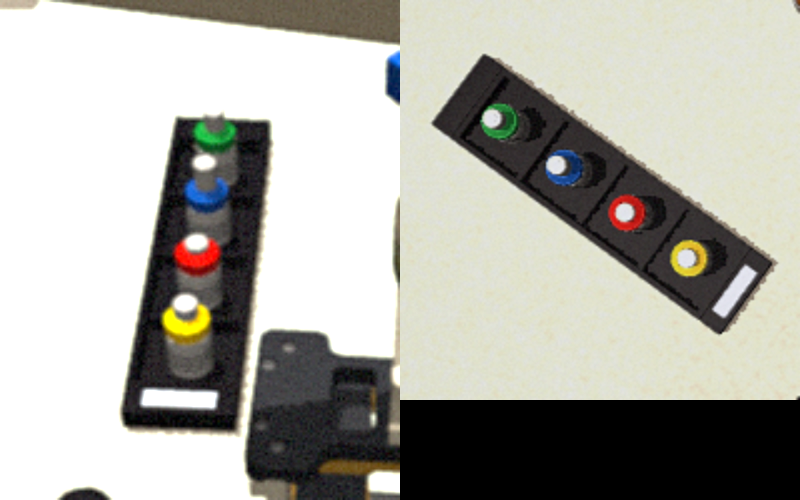

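All four stand upright, one to a compartment. From the white bar (735,290), the top view shows yellow (690,258), red (627,212), blue (562,167) and green (497,120).

```bash
python3 -c "
from plant import job
print(job.close_job())"
```

```text
the job is handed in; nothing more can be done
None
```

The job is handed in: all four objectives stand upright in the rack, in the order yellow, red, blue, green from the white bar, done in about 41 s of the 96 s allowed.

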